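# Hang two rinsed weighing beakers to drain

## Task

First push the draining rack's steel drip tray fully home under the pegs. Then hang both rinsed steel beakers mouth-down on the rack's slanting pegs, the tall beaker on the long peg and the short beaker on the short peg, each pushed down until its inside bottom sits on the peg's tip, and let go of them. Do not tip a beaker over on the bench, and leave the other things where they are.

Things in the scene. Friction and masses are not known exactly. Their poses are not given: they have to be found in the camera images.
- rack: Fixed draining rack: upright grey board, 240 mm wide, 133 mm high, 12 mm thick, on two low steel feet flanking the tray. Origin on the worktop below the middle of the board's front face; the front, with pegs and tray, looks to its -x; y along the board. The pegs stand 75 mm either side of the middle, rooted 65 mm up; which is on which side varies. Their tips are at most 105 mm in front of the board.
- tray (a joint): Steel drip tray on the rack's base, sliding along the rack's x: 0 = home against its stop under the pegs, positive = metres pulled out to the front (at most 0.09). It slides with about 1 N of friction and stays where it is left.
- tray_front (a point): Middle of the drip tray's front edge, on the foremost line of its rolled rim, 28 mm above the worktop. The tray is 204 mm wide; its upright front wall stands 2 to 32 mm above the worktop, 3.5 mm behind the rim's foremost line. With the tray home this point is 168 mm in front of the board's face. Axes as the rack's.
- tall_beaker_center (a point): Centre of the taller steel beaker, on its axis half-way up: 60 mm from the mouth plane, 56 mm from the inner floor. z along its axis from the mouth to the closed end. Seated, the peg's tip touches the inner floor and the peg lies along the inside of the upper wall: this point is then 56 mm back from the tip along the peg and about 16 mm below the peg's axis, square to it.
- short_beaker_center (a point): Centre of the shorter steel beaker, on its axis half-way up: 36 mm from the mouth plane, 32 mm from the inner floor. z along its axis from the mouth to the closed end. Seated, the peg's tip touches the inner floor and the peg lies along the inside of the upper wall: this point is then 32 mm back from the tip along the peg and about 13 mm below the peg's axis, square to it.
- peg_long_tip (a point): Very end of the long peg's tip, 190 mm above the worktop. z along the peg, outwards and up: it leans 40 degrees from the vertical, towards the board's front; y sideways along the board.
- peg_short_tip (a point): Very end of the short peg's tip, 153 mm above the worktop. z along the peg, outwards and up: it leans 40 degrees from the vertical, towards the board's front; y sideways along the board.
- jar: Bystander: white sample jar with screw lid, 48 x 46 x 66 mm; origin at the centre of its underside.
- labels: Bystander: roll of blank white labels on end, 69 mm across, 50 mm high; origin at the centre of its underside.
- tape: Bystander: roll of masking tape lying flat, 96 mm across, 25 mm high; origin at the centre of its underside.
- clip: Bystander: black bulldog clip, 35 x 32 x 27 mm; origin at the centre of its underside.
- pen: Bystander: black marker pen lying down, 18 x 132 x 20 mm, long along its y; origin at the centre of its underside.
- peg_long: The long peg, fixed: 163 mm from the board's face to its tip, white, 18 mm thick, with a 22 mm thick round-ended black rubber tip. Origin on the worktop below its root at the board's face; axes as the rack's.
- peg_short: The short peg, fixed: 115 mm from the board's face to its tip, white, 18 mm thick, with a 22 mm thick round-ended black rubber tip. Origin on the worktop below its root at the board's face; axes as the rack's. The tall beaker cannot seat on it: its mouth strikes the board first.
- tall_beaker: The taller steel beaker as a whole: round, 60 mm outside diameter (64 mm at its rim), 120 mm high, walls 3 mm, closed end 4 mm thick, about 150 g. It starts standing mouth-down on the worktop. Origin at the centre of its mouth, z towards its closed end.
- short_beaker: The shorter steel beaker as a whole: round, 54 mm outside diameter (58 mm at its rim), 72 mm high, walls 3 mm, closed end 4 mm thick, about 100 g. It starts standing mouth-down on the worktop. Origin at the centre of its mouth, z towards its closed end.
Things that resemble listed ones, but are neither listed nor needed, are in the scene too. Leave any green or turquoise look-alike of the short_beaker alone.

How it is judged:
By the outcome, as a careful person would: the job done as asked, in the order asked, and still so for the second after the job is handed in, with the robot touching nothing.
It also fails if it takes over 72 s, if anything falls off the work surface, if the arm or the gripper's body presses on something with over 40 N, if the wrist force passes 120 N, or if a joint passes its speed limit or range.

## Robot

A 7-joint arm with a two-finger parallel gripper is mounted at the origin on a cart in front of the work surface, level with it; the furniture and walls round the work are solid. World frame = base frame: x ahead of the robot, y to its left, z up, the work surface at z = 0. Lengths are in m, angles in degrees, forces in N, time in s.
With the tool pointing down it reaches from about 0.425 to 0.875 m from the base axis. Payload 4.7 kg.
Tool frame: the origin (TCP) lies at the very end of the fingers, on their centre line; the grasp point (between the pads) lies 19 mm behind it; z points along the fingers, y is the line along which they close (so a half turn about z gives the same grasp; the last joint's range is limited). The gripper opens to 87 mm and grips with 3 to 60 N. Pads are 19 mm wide; open, the fingers measure 117 mm over their backs; the gripper's body (75 mm by 190 mm) begins 51 mm behind the grasp point.
Start: joints at [70.078, 18.392, -4.016, 83.108, 1.295, 78.541, -3.26], TCP at [0.23, -0.608, 0.223] pointing down, gripper open.
Joint ranges: [-163.93, 163.93], [-17.29, 119.83], [-79.2, 71.16], [3.27, 140.29], [-89.18, 269.18], [5.43, 117.66], [-154.24, 154.24]. Speed limits (degrees/s): [147.25, 147.25, 180, 180, 180, 180, 180].

## Interface

Orientations are given as [roll, pitch, yaw] about the fixed x, y, z axes, in that order (R = Rz(yaw) Ry(pitch) Rx(roll)).
In Python, from cell import telemetry, cams, env gives the robot as it stands.
- The arm moves only by the tool arm_command, never from a script. Its argument "series" is text: rows parted by semicolons, each of 5 numbers parted by spaces: the shift along the tool's x, y, z in mm, then the turn about the tool's z in rad, then the closure in counts, from 0 (fully open) to 255 (shut). A call has 1 to 20 rows; each row shifts and turns the commanded pose from where the row before left it, along the tool's axes as they then stand; what a row does not reach is not made up. A row lasts 1/12 s, in which the tool goes at most 41.7 mm and 7.16 degrees, less where a joint would pass 70% of its speed; a pose out of reach is approached as far as the arm can. A call is refused whole if a number of a shift passes 41.7 or a number of a turn 0.125, either way. A call with a gripper value outside its range is refused whole. The fingers move at their own pace and stop on an object; "squeeze" is the grip in N (left out, the last holds). Time passes only in rows, so rows that do not move let the fingers close. It gives the time, the measured TCP pose, the force, the opening and the grip force at its end, in the units of the state.
- telemetry.get_obs(): the state, without advancing time (a new reading comes with each control period).
- cams.read_camera(name): name is "scene" or "top" or "wrist"; returns the picture (480x640x3 uint8, blue, green, red); there is no depth.
- cams.calibration(name): a dict with "K" (3x3 intrinsics, pixels), "origin" and "rotation" of the camera in the world; the wrist camera has in their place "hand_eye" (4x4, takes a point from camera to tool coordinates, whose origin is the TCP and whose axes are the flange's). Camera axes: x right, y down, z forward; pixel columns grow to the right and rows downward; lengths in m; the calibration is good to about 2 mm. A picture is of the moment at which its call begins: read the wrist's pose just before it. calibration takes no time and is no camera call.
- env.sign_off(): hands the job in; it is judged then, once.
The state is a dict: "time_s": time; "qpos": joint angles; "joint_velocities": joint speeds; "effort": joint torques, N m; "tool_pos": TCP position; "tool_rot": TCP orientation; "force": force on the tool from outside, world axes, zero at the start; "wrist_torque": the same for the moment, N m; "grip_width": finger opening in m; "grasp_force": force on a finger pad.
Only numpy, scipy, OpenCV 4.12 (cv2) and the standard library are available. Lean on these libraries where they do the work, as an engineer would, in place of code of your own. Each camera call takes 0.05 s, during which the arm holds its last target. There are 200 camera calls.

## Working session

There is one attempt and no reset: what is moved stays moved. The work goes in short steps, Python scripts to look and compute and a tool call to move; the robot and the scene stay as the last step left them, time stands still between calls to the robot, and variables do not carry over. Pictures are saved under pics/ and viewed, at most 10 in all, crops included, and the job is handed in when it is done.

Besides the shell and the picture viewer there is one more tool, called after ">>>" as name(argument=value, ...), one argument or row to a line, values as JSON. arm_command: Moves the arm, as the interface text tells. Its arguments: {"type":"object","properties":{"series":{"type":"string"},"squeeze":{"type":"number"}},"required":["series"]}

```bash
ls; mkdir -p pics; python3 - <<'E'
from cell import telemetry, cams, env
import cv2
o=telemetry.get_obs();print({k:o[k] for k in("time_s","tool_pos","tool_rot","grip_width")})
for n in("scene","top"):
    cv2.imwrite(f"pics/{n}0.png",cams.read_camera(n));c=cams.calibration(n);print(n,c)
print(cams.calibration("wrist"))
E
```

```text
pics
{'time_s': 0.0, 'tool_pos': array([ 0.22985728, -0.60739813,  0.22146223]), 'tool_rot': array([-1.79889647e+02,  3.75700562e-03,  2.07328800e+01]), 'grip_width': 0.08712828129806151}
scene {'K': array([[505.2081421 ,   0.        , 327.86620731],
       [  0.        , 505.2081421 , 244.47839341],
       [  0.        ,   0.        ,   1.        ]]), 'origin': array([-0.00170076, -0.84029413,  1.1916493 ]), 'rotation': array([-137.41203256,   -0.58191041,  -32.74737626])}
top {'K': array([[621.5643063 ,   0.        , 340.70889241],
       [  0.        , 621.5643063 , 234.31483633],
       [  0.        ,   0.        ,   1.        ]]), 'origin': array([ 0.4426426 , -0.04918373,  1.58485632]), 'rotation': array([-1.77527939e+02, -1.23843269e-01, -8.86636166e+01])}
{'K': array([[383.88543344,   0.        , 316.16489399],
       [  0.        , 383.88543344, 244.50961388],
       [  0.        ,   0.        ,   1.        ]]), 'hand_eye': array([[-1.00950076e-03, -9.52458010e-01, -3.04668214e-01,
         8.34768549e-02],
       [ 9.99999449e-01, -1.04968228e-03, -3.19098111e-05,
        -4.81735429e-04],
       [-2.89412071e-04, -3.04668079e-01,  9.52458544e-01,
        -1.61578775e-01],
       [ 0.00000000e+00,  0.00000000e+00,  0.00000000e+00,
         1.00000000e+00]])}
```

View pics/scene0.png

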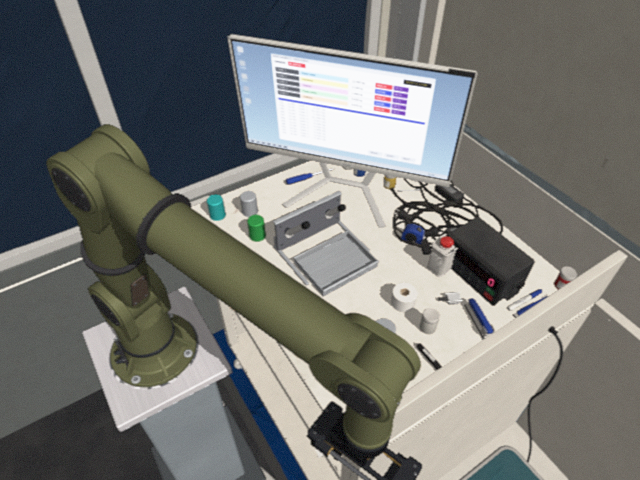

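View pics/top0.png

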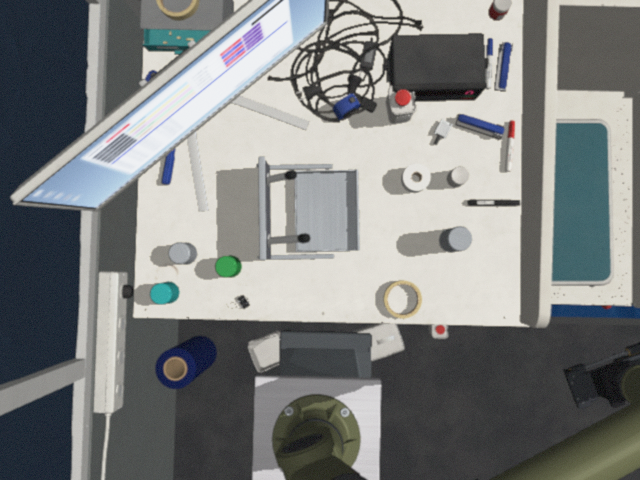

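The top view shows the rack with its front facing image right (world −y), the board near column 264, and peg tips near (290,174) and (304,238). The tray's front edge is near column 357. The tall steel beaker is near (457,238) and the short steel one near (180,253). The green (227,266) and turquoise (163,293) look-alikes are beside the short one. I'll zoom in for precise pixels.

```bash
cat > h.py <<'E'
import numpy as np, cv2
from scipy.spatial.transform import Rotation as R
from cell import telemetry, cams, env
def cam(n):
    c=cams.calibration(n)
    if n=="wrist":
        o=telemetry.get_obs();T=np.eye(4);T[:3,:3]=R.from_euler("xyz",o["tool_rot"],degrees=True).as_matrix();T[:3,3]=o["tool_pos"]
        T=T@c["hand_eye"];return c["K"],T[:3,3],T[:3,:3]
    return c["K"],c["origin"],R.from_euler("xyz",c["rotation"],degrees=True).as_matrix()
def ray(C,uv,z):
    K,o,M=C;d=M@np.linalg.inv(K)@np.array([*uv,1.]);return o+d*(z-o[2])/d[2]
def proj(C,p):
    K,o,M=C;q=K@(M.T@(np.asarray(p)-o));return q[:2]/q[2]
E
python3 - <<'E'
from h import *
im=cv2.imread("pics/top0.png");C=cam("top")
cv2.imwrite("pics/c1.png",cv2.resize(im[150:310,145:485],None,fx=2.35,fy=2.35,interpolation=cv2.INTER_CUBIC))
for n,uv,z in [("boardtop a",(264,157),.133),("boardtop b",(264,259),.133),("tip290",(290,174),.18),("tip304",(304,238),.18),("tray",(357,210),.028),("tall",(457,238),.12),("short",(180,253),.072)]:print(n,ray(C,uv,z).round(4))
E
```

```text
boardtop a [0.683  0.1336 0.133 ]
boardtop b [0.4436 0.1267 0.133 ]
tip290 [0.6377 0.0675 0.18  ]
tip304 [0.4931 0.032  0.18  ]
tray [ 0.572  -0.0905  0.028 ]
tall [ 0.5037 -0.3254  0.12  ]
short [0.4534 0.3387 0.072 ]
```

View pics/c1.png

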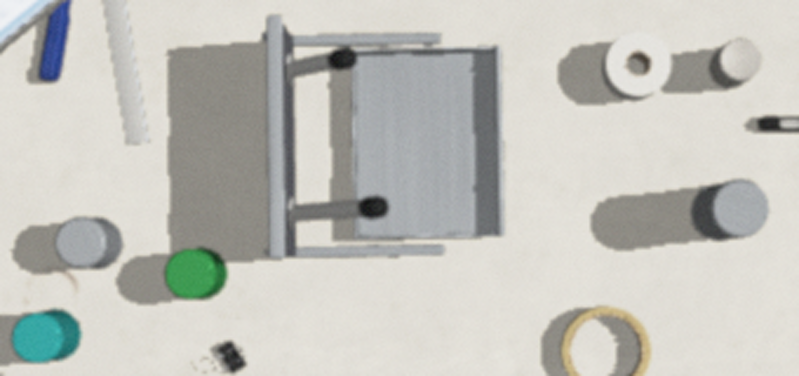

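The crop (scale 2.35, offset 145,150) shows the long peg tip near (373,207) and the short one near (343,58). The tray's front rim runs from (499,46) to (502,235). The beaker tops are the short at (82,241) and the tall at (741,208). Next I'll fit these.

```bash
python3 - <<'E'
from h import *
im=cv2.imread("pics/top0.png");C=cam("top");g=cv2.cvtColor(im,cv2.COLOR_BGR2GRAY).astype(float)
S=lambda p:(p[0]/2.35+145,p[1]/2.35+150)
# tray front rim: strongest dark->bright horizontal edge cols 352-364
def edge(r,c0,c1,sgn):
    d=np.diff(g[r,c0:c1])*sgn;i=int(d.argmax());w=np.clip(d[max(i-1,0):i+2],0,None);return c0+.5+(w*np.arange(max(i-1,0),max(i-1,0)+len(w))).sum()/w.sum()
rows=np.arange(175,246,5)
f=np.polyfit(rows,[edge(r,352,366,1) for r in rows],1)
for r in(172,248):print("tray",r,ray(C,(np.polyval(f,r),r),.028).round(4))
rows=np.arange(162,256,4)
b=[edge(r,255,264,-1) for r in rows];f=np.polyfit(rows,b,1);print(np.std(np.polyval(f,rows)-b))
for r in(157,258):print("board back top",r,ray(C,(np.polyval(f,r),r),.133).round(4))
print("g row 200",g[200,256:276])
# black tips
m=cv2.inRange(im,(0,0,0),(50,50,50));n,l,s,c=cv2.connectedComponentsWithStats(m)
for i in range(1,n):
    if 270<c[i][0]<320 and 150<c[i][1]<260: print("tip",s[i],c[i].round(1),ray(C,c[i],.178).round(4),ray(C,c[i],.141).round(4))
# beaker tops
for nm,p,z,d in(("short",(82,241),.072,54),("tall",(741,208),.12,60)):
    u,v=map(round,S(p));q=im[v-18:v+18,u-18:u+18];q2=cv2.cvtColor(q,cv2.COLOR_BGR2GRAY);ref=np.median(q2[14:22,14:22]);
    m=(abs(q2.astype(int)-ref)<12).astype(np.uint8);m=cv2.morphologyEx(m,cv2.MORPH_OPEN,np.ones((3,3),np.uint8));n,l,s,c=cv2.connectedComponentsWithStats(m);i=l[18,18]
    cen=(s[i][0]+(s[i][2]-1)/2+u-18,s[i][1]+(s[i][3]-1)/2+v-18)
    print(nm,s[i],cen,"centroid",c[i]+[u-18,v-18],ray(C,cen,z).round(4),"exp dia",621.56/(1.585-z)*d/1000)
E
```

```text
tray 172 [ 0.6678 -0.0859  0.028 ]
tray 248 [ 0.4766 -0.0936  0.028 ]
0.3746747658215547
board back top 157 [0.6826 0.1507 0.133 ]
board back top 258 [0.4455 0.1413 0.133 ]
g row 200 [136. 134. 127. 145. 161. 167. 172. 179. 175. 134. 100.  88.  84. 103.
 162. 211. 222. 223. 222. 224.]
tip [285 172  10   7  58] [289.7 174.9] [0.6359 0.0684 0.178 ] [0.641  0.0715 0.141 ]
tip [298 235  11   7  64] [303.1 237.9] [0.4934 0.0341 0.178 ] [0.4947 0.0363 0.141 ]
short [  8   9  19  18 287] (np.float64(179.0), np.float64(252.5)) centroid [179.12891986 252.5261324 ] [0.4546 0.3412 0.072 ] exp dia 22.183899537343027
tall [  8   7  22  22 390] (np.float64(460.5), np.float64(238.5)) centroid [460.27948718 238.3025641 ] [ 0.5027 -0.3336  0.12  ] exp dia 25.456382252559727
```

The measurements agree with each other:
- **Rack:** its yaw is about 92.3°, and its front-face centre is about (0.564, 0.134).
- **Pegs:** the long peg is on the low-x side. Both tips match the geometry given.
- **Tray:** it is pulled out about 56 mm.

First I'll raise and turn the tool so its x lies along rack x, then move over to a point in front of the tray.

>>> arm_command(
  series="0 0 -20 -0.125 255;0 0 -20 -0.125 255;0 0 -20 -0.125 255;0 0 -20 -0.125 255;0 0 -20 -0.125 255;0 0 -20 -0.125 255;0 0 -20 -0.125 255;0 0 -20 -0.125 255;0 0 -20 -0.125 255;0 0 0 -0.125 255;0 0 0 0 255",
  squeeze=20,
)

```text
time_s: 1.02
tool_pos: [0.2302, -0.6083, 0.4036]
tool_rot: [180.0, 0.1, 92.5]
force: [-0.3, -0.7, -0.1]
grip_width: 0.0216
grasp_force: 0.0
```

>>> arm_command(
  series="31 25 0 0 255;31 25 0 0 255;31 25 0 0 255;31 25 0 0 255;31 25 0 0 255;31 25 0 0 255;31 25 0 0 255;31 25 0 0 255;31 25 0 0 255;31 25 0 0 255;31 25 0 0 255;31 25 0 0 255;31 25 0 0 255;31 25 0 0 255;0 0 0 0 255",
)

```text
time_s: 2.27
tool_pos: [0.5651, -0.1497, 0.4008]
tool_rot: [180.0, -0.4, 92.9]
force: [-0.7, 2.0, -0.4]
grip_width: 0.0005
grasp_force: 0.0
```

>>> arm_command(
  series="0 0 38 0 255;0 0 38 0 255;0 0 38 0 255;0 0 38 0 255;0 0 38 0 255;0 0 38 0 255;0 0 38 0 255;0 0 38 0 255;0 0 38 0 255;0 0 22 0 255;0 0 20 0 255;0 0 0 0 255;0 0 0 0 255",
)

```text
time_s: 3.35
tool_pos: [0.5602, -0.1596, 0.017]
tool_rot: [-179.8, -0.1, 92.2]
force: [0.6, -0.7, 0.7]
grip_width: 0.0002
grasp_force: 0.0
```

>>> arm_command(
  series="10 0 0 0 255;10 0 0 0 255;10 0 0 0 255;10 0 0 0 255;6 0 0 0 255;6 0 0 0 255;6 0 0 0 255;6 0 0 0 255;6 0 0 0 255;6 0 0 0 255;6 0 0 0 255;6 0 0 0 255;6 0 0 0 255;0 0 0 0 255",
)

```text
time_s: 4.52
tool_pos: [0.558, -0.0638, 0.0185]
tool_rot: [-180.0, -0.1, 92.5]
force: [-0.5, 1.0, 0.1]
grip_width: 0.0
grasp_force: 0.0
```

>>> arm_command(
  series="3 0 0 0 255;3 0 0 0 255;3 0 0 0 255;3 0 0 0 255;2 0 0 0 255;0 0 0 0 255;0 0 0 0 255",
)

```text
time_s: 5.1
tool_pos: [0.5574, -0.0516, 0.0185]
tool_rot: [-180.0, -0.0, 92.4]
force: [0.0, -0.0, -0.4]
grip_width: 0.0004
grasp_force: 0.0
```

>>> arm_command(
  series="2 0 0 0 255;2 0 0 0 255;2 0 0 0 255;0 0 0 0 255;0 0 0 0 255",
)

```text
time_s: 5.52
tool_pos: [0.5573, -0.0494, 0.0185]
tool_rot: [-180.0, 0.2, 92.2]
force: [0.8, -6.8, -0.3]
grip_width: 0.0001
grasp_force: 3.2
```

>>> arm_command(
  series="2 0 0 0 255;2 0 0 0 255;0 0 0 0 255;0 0 0 0 255",
)

```text
time_s: 5.85
tool_pos: [0.5573, -0.0491, 0.0186]
tool_rot: [-180.0, 0.5, 92.1]
force: [-0.1, -12.1, -1.1]
grip_width: 0.0001
grasp_force: 6.3
```

```bash
python3 - <<'E'
from h import *
im=cams.read_camera("top");cv2.imwrite("pics/t1.png",im)
cv2.imwrite("pics/c2.png",cv2.resize(im[150:310,145:485],None,fx=2.35,fy=2.35,interpolation=cv2.INTER_CUBIC))
C=cam("top");g=cv2.cvtColor(im,cv2.COLOR_BGR2GRAY).astype(float)
for x in(.48,.49,.65,.66):
    p=proj(C,(x,-.034+.04*(x-.564),.028));print(x,p.round(1),g[round(p[1]),int(p[0])-6:int(p[0])+8])
E
```

```text
0.48 [335.  246.1] [58. 58. 60. 63. 60. 64. 69. 72. 76. 81. 85. 82. 82. 87.]
0.49 [334.9 242.1] [59. 57. 60. 62. 62. 68. 71. 74. 79. 81. 78. 84. 82. 91.]
0.65 [333.9 178.5] [77. 92. 93. 75. 67. 63. 62. 61. 58. 62. 60. 62. 64. 64.]
0.66 [333.8 174.6] [55. 60. 63. 53. 70. 95. 89. 76. 66. 61. 62. 61. 61. 60.]
```

View pics/c2.png

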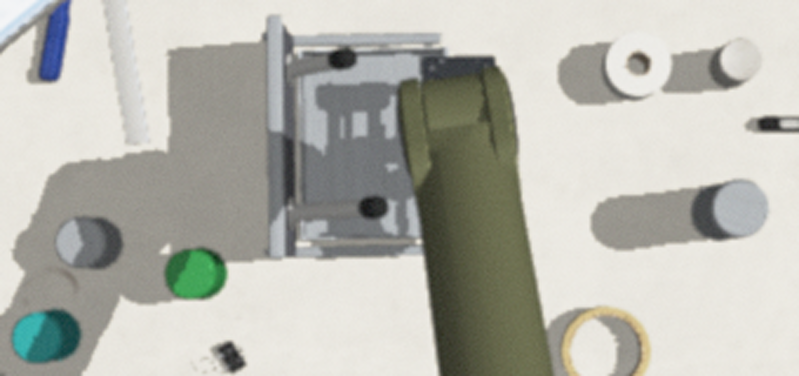

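The board-side gap in c2 (columns 290–300) shows the tray's rear at the board, and the stop is stiff (12 N with no further travel), so the tray is home. Next is the tall beaker.

>>> arm_command(
  series="-15 0 0 0 255;-20 0 0 0 100;-25 0 0 0 0;0 0 -36 0 0;0 0 -36 0 0;0 0 -36 0 0;0 0 -36 0 0;0 0 -36 0 0;-33 -9.4 0 0 0;-33 -9.4 0 0 0;-33 -9.4 0 0 0;-33 -9.4 0 0 0;-33 -9.4 0 0 0;-33 -9.4 0 0 0;-32 -9.6 0 0 0;0 0 0 0 0;0 0 0 0 0",
  squeeze=10,
)

```text
time_s: 7.32
tool_pos: [0.5019, -0.3368, 0.198]
tool_rot: [-180.0, -0.0, 92.1]
force: [0.2, 0.4, 0.6]
grip_width: 0.0864
grasp_force: 0.0
```

```bash
python3 - <<'E'
from h import *
o=telemetry.get_obs();print(o["tool_pos"],o["tool_rot"],o["grip_width"])
C=cam("wrist");im=cams.read_camera("wrist");cv2.imwrite("pics/w1.png",im)
t=np.linspace(0,2*np.pi,60)
for x in(0,):
    for a in t: 
        p=proj(C,(.5027+.03*np.cos(a),-.3336+.03*np.sin(a),.12));cv2.circle(im,tuple(int(v) for v in p),1,(0,0,255),-1)
cv2.imwrite("pics/w1d.png",im)
E
```

```text
[ 0.50188183 -0.33679453  0.19802933] [-1.79973706e+02 -2.87383782e-02  9.20692858e+01] 0.08637698328599078
```

View pics/w1d.png

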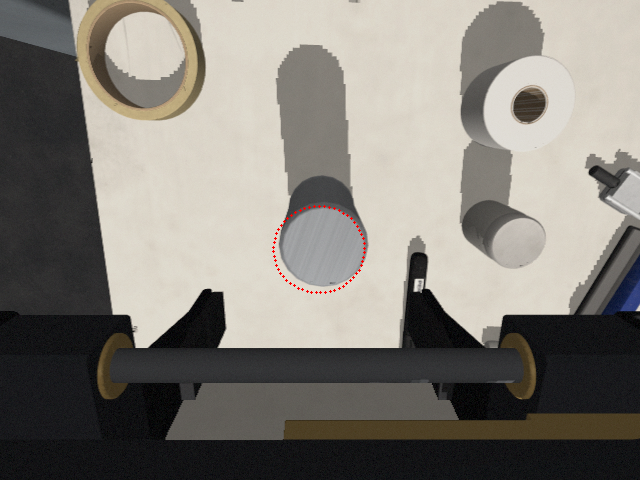

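The wrist view shows the tall beaker's top at (323,245), with my predicted circle at (320,249), so they agree within about 3 mm. I'll split the difference, descend and grip.

>>> arm_command(
  series="4.5 2 24 0 0;0 0 24 0 0;0 0 24 0 0;0 0 24 0 0;0 0 14 0 0;0 0 12 0 0;0 0 0 0 0;0 0 0 0 255;0 0 0 0 255;0 0 0 0 255;0 0 0 0 255;0 0 0 0 255;0 0 0 0 255;0 0 0 0 255;0 0 0 0 255",
  squeeze=10,
)

```text
time_s: 8.62
tool_pos: [0.5054, -0.3303, 0.0773]
tool_rot: [179.9, 0.1, 92.3]
force: [0.3, 0.2, 4.1]
grip_width: 0.0589
grasp_force: 9.9
```

>>> arm_command(
  series="0 0 -10 0 255;0 0 -20 0 255;0 0 -34 0 255;0 0 -34 0 255;0 0 -34 0 255;0 0 -34 0 255;0 0 -34 0 255;0 0 -22 0 255;0 0 -10 0 255;0 0 0 0 255",
)

```text
time_s: 9.45
tool_pos: [0.5057, -0.3302, 0.3112]
tool_rot: [179.8, 0.1, 92.4]
force: [0.1, -0.0, -1.0]
grip_width: 0.0583
grasp_force: 9.9
```

>>> arm_command(
  series="12 0 0 0 255;25 0 0 0 255;35 0 0 0 255;38 1 0 0 255;38 0 0 0 255;38 0 0 0 255;38 0 0 0 255;38 0 0 0 255;38 1 0 0 255;35 0 0 0 255;25 0 0 0 255;12 0 0 0 255;3 0 0 0 255;0 0 0 0 255;0 0 0 0 255",
)

```text
time_s: 10.7
tool_pos: [0.4912, 0.0427, 0.3075]
tool_rot: [-179.9, 0.0, 92.2]
force: [0.4, -0.6, -1.3]
grip_width: 0.0587
grasp_force: 9.9
```

```bash
python3 - <<'E'
from h import *
o=telemetry.get_obs();print(o["tool_pos"],o["tool_rot"],o["grip_width"],o["force"])
im=cams.read_camera("scene");cv2.imwrite("pics/s2.png",im)
cv2.imwrite("pics/s2c.png",cv2.resize(im[130:310,200:440],None,fx=3,fy=3,interpolation=cv2.INTER_CUBIC))
E
```

```text
[0.49124315 0.04269683 0.30750659] [-1.79895176e+02  3.52448464e-02  9.22015974e+01] 0.05865087913746861 [ 0.43482382 -0.5606207  -1.29273921]
```

View pics/s2c.png

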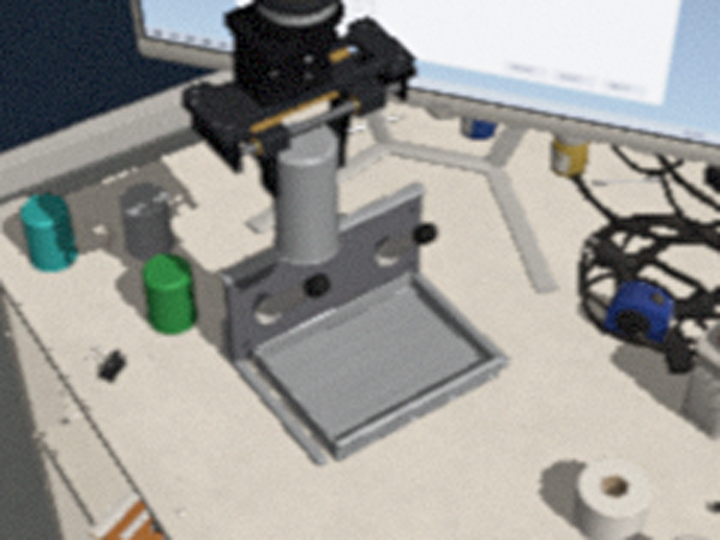

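The scene crop shows the tall beaker held upright just above the long peg's tip at (317,286), and the tray home. I'll check the tip's 3D position by triangulating the two views.

```bash
python3 - <<'E'
from h import *
t=cv2.imread("pics/top0.png");s=cv2.imread("pics/s2.png");Cs=cam("scene");Ct=cam("top")
m=cv2.inRange(s,(0,0,0),(45,45,45));n,l,st,c=cv2.connectedComponentsWithStats(m[205:232,295:348]);
P=lambda C:C[0]@np.hstack([C[2].T,(-C[2].T@C[1])[:,None]])
for i in range(1,n):
    if st[i][4]<15: continue
    u=c[i]+[295,205];
    for tp in((289.7,174.9),(303.1,237.9)):
        X=cv2.triangulatePoints(P(Cs),P(Ct),u.reshape(2,1),np.array(tp).reshape(2,1)).ravel();X=X[:3]/X[3]
        e=np.hypot(*(proj(Cs,X)-u));d=X-[.564,.134,0];print(u.round(1),st[i][4],tp,X.round(4),"err",e.round(2),"rackx,y'",(-.04*d[0]+.999*d[1]).round(4),(.999*d[0]+.04*d[1]).round(4))
E
```

```text
[340.9 207.5] 32 (289.7, 174.9) [0.6414 0.0705 0.1451] err 0.56 rackx,y' -0.0665 0.0748
[340.9 207.5] 32 (303.1, 237.9) [0.5238 0.0056 0.2618] err 22.39 rackx,y' -0.1267 -0.0453
[304.9 225. ] 42 (289.7, 174.9) [0.6097 0.0954 0.0818] err 22.18 rackx,y' -0.0404 0.0441
[304.9 225. ] 42 (303.1, 237.9) [0.494  0.0335 0.1809] err 0.5 rackx,y' -0.0976 -0.0739
```

The triangulated tip is within 1 mm of the model. I'll lower over the tip, then tilt the beaker against the peg by moving forward and down.

>>> arm_command(
  series="0 2 12 0 255;0 0 12 0 255;0 0 12 0 255;0 0 12 0 255;0 0 12 0 255;0 0 12 0 255;0 0 0 0 255;0 0 0 0 255",
  squeeze=8,
)

```text
time_s: 11.42
tool_pos: [0.493, 0.0449, 0.2357]
tool_rot: [-179.9, -0.0, 92.4]
force: [0.2, 0.6, -1.5]
grip_width: 0.0584
grasp_force: 8.0
```

>>> arm_command(
  series="-5 0 5 0 255;-5 0 5 0 255;-5 0 4 0 255;-5 0 4 0 255;-4 0 4 0 255;-4 0 4 0 255;0 0 0 0 255",
)

```text
time_s: 12.0
tool_pos: [0.4944, 0.0157, 0.2096]
tool_rot: [-179.9, 0.0, 92.3]
force: [0.7, 0.4, -1.8]
grip_width: 0.0583
grasp_force: 8.0
```

>>> arm_command(
  series="-3 0 7 0 255;-2 0 7 0 255;-2 0 6 0 255;0 0 0 0 255",
)

```text
time_s: 12.33
tool_pos: [0.494, 0.0095, 0.1888]
tool_rot: [-179.9, -0.0, 92.3]
force: [-0.5, 0.1, -1.5]
grip_width: 0.0582
grasp_force: 8.0
```

```bash
python3 - <<'E'
from h import *
im=cams.read_camera("scene");t=cams.read_camera("top")
a=cv2.resize(im[150:270,240:360],None,fx=3.3,fy=3.3,interpolation=cv2.INTER_CUBIC);b=cv2.resize(t[150:270,240:360],None,fx=3.3,fy=3.3,interpolation=cv2.INTER_CUBIC)
cv2.imwrite("pics/s3.png",np.hstack([a,b]))
E
```

```text
(no output)
```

View pics/s3.png

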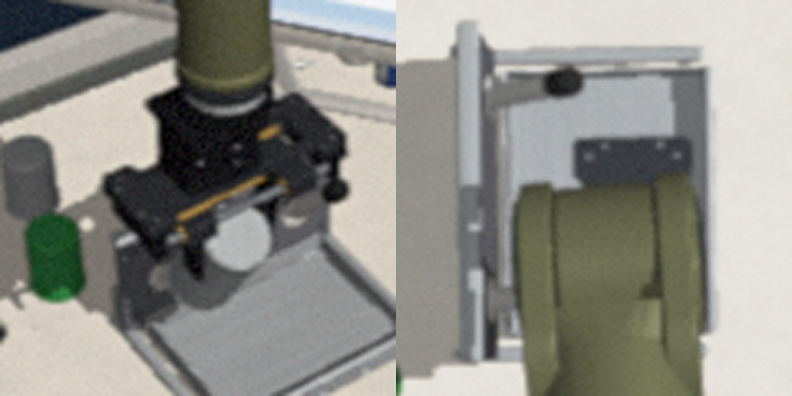

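In s3 the left (scene) panel shows the beaker tilting forward over the long peg, with its closed end at (240,240). I'll continue the tilt, then push it home along the peg.

>>> arm_command(
  series="-3 0 6 0 255;-3 0 6 0 255;0 0 6 0 255;4 0 4 0 255;4 0 4 0 255;4 0 4 0 255;4 0 4 0 255;0 0 0 0 255;0 0 0 0 255",
)

```text
time_s: 13.18
tool_pos: [0.4941, 0.0211, 0.1561]
tool_rot: [-179.9, -0.0, 92.4]
force: [-0.7, 2.4, -1.5]
grip_width: 0.0582
grasp_force: 8.0
```

>>> arm_command(
  series="3 0 4 0 255;3 0 4 0 255;0 0 0 0 255;0 0 0 0 255",
)

```text
time_s: 13.52
tool_pos: [0.4959, 0.0269, 0.1494]
tool_rot: [179.8, -0.1, 92.4]
force: [4.2, 3.6, 1.9]
grip_width: 0.0581
grasp_force: 8.0
```

>>> arm_command(
  series="2 0 3 0 255;2 0 3 0 255;0 0 0 0 255;0 0 0 0 255",
)

```text
time_s: 13.85
tool_pos: [0.4961, 0.03, 0.1441]
tool_rot: [179.7, 0.0, 92.3]
force: [3.2, 2.4, 5.6]
grip_width: 0.0585
grasp_force: 8.0
```

>>> arm_command(
  series="2 0 3 0 255;2 0 3 0 255;0 0 0 0 255;0 0 0 0 255",
)

```text
time_s: 14.18
tool_pos: [0.4957, 0.0336, 0.1376]
tool_rot: [179.8, 0.0, 92.3]
force: [5.0, 0.8, 3.2]
grip_width: 0.0582
grasp_force: 8.0
```

>>> arm_command(
  series="0 0 0 0 0;0 0 0 0 0;0 0 0 0 0;0 0 0 0 0;0 0 0 0 0;0 0 0 0 0",
)

```text
time_s: 14.68
tool_pos: [0.4935, 0.0338, 0.1362]
tool_rot: [-179.9, 0.0, 92.3]
force: [0.4, -0.1, 0.2]
grip_width: 0.085
grasp_force: 0.0
```

>>> arm_command(
  series="0 0 -10 0 0;0 0 -20 0 0;0 0 -30 0 0;0 0 -35 0 0;0 0 -35 0 0;-35 0 0 0 0;-35 0 0 0 0;-35 0 0 0 0;-35 0 0 0 0;0 0 0 0 0;0 0 0 0 0",
)

```text
time_s: 15.6
tool_pos: [0.4993, -0.1084, 0.2669]
tool_rot: [-180.0, -0.0, 92.1]
force: [0.3, 0.9, -0.8]
grip_width: 0.0869
grasp_force: 0.0
```

```bash
python3 - <<'E'
from h import *
im=cams.read_camera("scene");C=cam("wrist");t=cams.read_camera("wrist")
a=cv2.resize(im[150:270,240:360],None,fx=3.3,fy=3.3,interpolation=cv2.INTER_CUBIC);b=cv2.resize(t,(528,396))
cv2.imwrite("pics/w4.png",t);cv2.imwrite("pics/s4.png",np.hstack([a,b[:,100:500]]))
d=np.array([-.643,.766]);n=np.array([.766,.643]);tip=np.array([-104.8,190])
Cs=cam("scene")
def W(x,z,yy=-.0745): x/=1000;return (.564+yy*.999-.04*x,.134+yy*.04+.999*x,z/1000)
for nm,s in(("closed centre",-4),("mouth",116)):
    q=tip-s*d-16*n;p=proj(Cs,W(*q));print(nm,p.round(1),((p-[240,150])*3.3).round(0),"wrist full",proj(C,W(*q)).round(0))
print(telemetry.get_obs()["tool_pos"])
E
```

```text
closed centre [308.6 229.2] [226. 261.] wrist full [317.  62.]
mouth [294.9 235.4] [181. 282.] wrist full [316. -33.]
[ 0.4998381  -0.10491564  0.26702865]
```

View pics/s4.png

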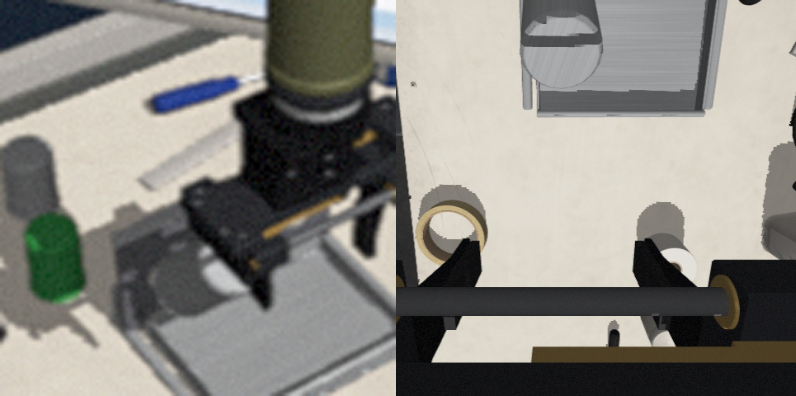

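The wrist panel shows the tall beaker's closed end centred at about (321,61) in full-picture pixels. The seated prediction was (317,62), so it is seated. Next is the short beaker.

>>> arm_command(
  series="15 -1 0 0 0;30 -2 0 0 0;38 -2.5 0 0 0;38 -2.5 0 0 0;38 -2.5 0 0 0;38 -2.5 0 0 0;38 -2.5 0 0 0;38 -2.5 0 0 0;38 -2.5 0 0 0;38 -2.5 0 0 0;38 -2.5 0 0 0;30 -1.5 0 0 0;20 -1 0 0 0;10 0 0 0 0;0 0 0 0 0;0 0 0 0 0",
)

```text
time_s: 17.03
tool_pos: [0.4514, 0.3414, 0.2667]
tool_rot: [-180.0, -0.0, 92.6]
force: [-0.1, 0.2, -0.4]
grip_width: 0.0873
grasp_force: 0.0
```

```bash
python3 - <<'E'
from h import *
o=telemetry.get_obs();print(o["tool_pos"],o["tool_rot"],o["grip_width"],o["force"])
C=cam("wrist");im=cams.read_camera("wrist")
print("pred",proj(C,(.4546,.3412,.072)).round(1))
for a in np.linspace(0,2*np.pi,60):
    p=proj(C,(.4546+.027*np.cos(a),.3412+.027*np.sin(a),.072));cv2.circle(im,tuple(int(v) for v in p),1,(0,0,255),-1)
cv2.imwrite("pics/w5d.png",im)
E
```

```text
[0.45135588 0.34139604 0.26673389] [-1.79974440e+02 -2.43061529e-03  9.26077278e+01] 0.08728689562319401 [-0.11721379  0.19081932 -0.38905978]
pred [320.7 215.2]
```

View pics/w5d.png

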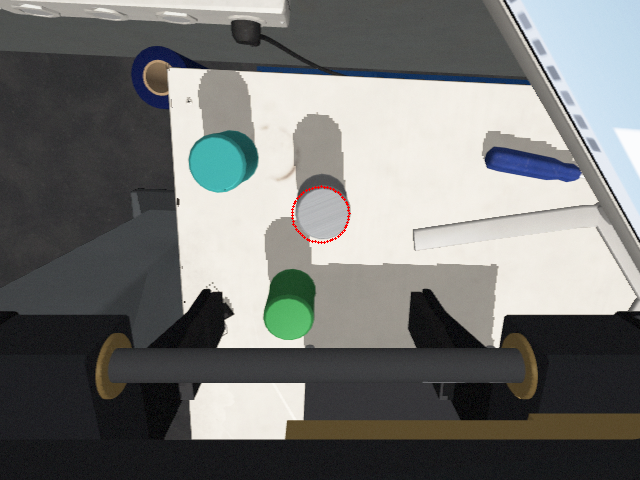

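The wrist view shows the short beaker's top at (322,213), on my predicted circle, with the turquoise (222,162) and green (290,305) look-alikes clear of the fingers. I'll descend and grip.

>>> arm_command(
  series="0 3.5 30 0 0;0 0 35 0 0;0 0 35 0 0;0 0 35 0 0;0 0 35 0 0;0 0 28 0 0;0 0 20 0 0;0 0 15 0 0;0 0 0 0 0;0 0 0 0 255;0 0 0 0 255;0 0 0 0 255;0 0 0 0 255;0 0 0 0 255;0 0 0 0 255;0 0 0 0 255;0 0 0 0 255",
  squeeze=10,
)

```text
time_s: 18.5
tool_pos: [0.4573, 0.3399, 0.0341]
tool_rot: [179.9, -0.0, 92.3]
force: [0.1, -1.1, 3.2]
grip_width: 0.0544
grasp_force: 10.0
```

>>> arm_command(
  series="0 0 -10 0 255;0 0 -20 0 255;0 0 -34 0 255;0 0 -34 0 255;0 0 -34 0 255;0 0 -34 0 255;0 0 -28 0 255;0 0 -16 0 255;0 0 -6 0 255;0 0 0 0 255",
)

```text
time_s: 19.33
tool_pos: [0.4571, 0.3402, 0.2509]
tool_rot: [179.9, -0.0, 92.4]
force: [-0.1, 0.4, -1.2]
grip_width: 0.0546
grasp_force: 10.0
```

>>> arm_command(
  series="-15 0 0 0 255;-30 0 0 0 255;-35 0 0 0 255;-35 5 0 0 255;-25 20 0 0 255;-22 28 0 0 255;-22 28 0 0 255;-22 28 0 0 255;-22 28 0 0 255;-22 22 0 0 255;-14 14 0 0 255;-6 6 0 0 255;0 0 0 0 255;0 0 0 0 255",
)

```text
time_s: 20.5
tool_pos: [0.6455, 0.0785, 0.2482]
tool_rot: [-179.8, -0.1, 92.4]
force: [-0.6, 0.9, -1.8]
grip_width: 0.0543
grasp_force: 10.0
```

>>> arm_command(
  series="-3.3 -4.5 10 0 255;0 0 14 0 255;0 0 14 0 255;0 0 14 0 255;0 0 14 0 255;0 0 12 0 255;0 0 8 0 255;0 0 0 0 255;0 0 0 0 255",
  squeeze=8,
)

```text
time_s: 21.25
tool_pos: [0.6423, 0.0738, 0.163]
tool_rot: [-179.9, -0.0, 92.4]
force: [0.1, -0.1, -1.7]
grip_width: 0.0545
grasp_force: 8.0
```

>>> arm_command(
  series="-4 0 5 0 255;-4 0 5 0 255;-3 0 5 0 255;-3 0 5 0 255;-2 0 5 0 255;-2 0 5 0 255;-2 0 5 0 255;0 0 0 0 255",
)

```text
time_s: 21.92
tool_pos: [0.6432, 0.0532, 0.1273]
tool_rot: [-180.0, -0.0, 92.3]
force: [1.5, 0.9, -1.0]
grip_width: 0.054
grasp_force: 8.0
```

>>> arm_command(
  series="0 0 4 0 255;3 0 4 0 255;3 0 4 0 255;0 0 0 0 255;0 0 0 0 255",
)

```text
time_s: 22.33
tool_pos: [0.6431, 0.0604, 0.1164]
tool_rot: [180.0, -0.0, 92.4]
force: [1.7, 0.7, 0.0]
grip_width: 0.0536
grasp_force: 8.0
```

>>> arm_command(
  series="2 0 3 0 255;2 0 3 0 255;0 0 0 0 255;0 0 0 0 255",
)

```text
time_s: 22.67
tool_pos: [0.6442, 0.0626, 0.1121]
tool_rot: [179.8, 0.1, 92.3]
force: [1.3, -2.3, 6.2]
grip_width: 0.0526
grasp_force: 8.0
```

>>> arm_command(
  series="2 0 3 0 255;0 0 0 0 255;0 0 0 0 255;0 0 0 0 0;0 0 0 0 0;0 0 0 0 0;0 0 0 0 0;0 0 0 0 0;0 0 0 0 0",
)

```text
time_s: 23.42
tool_pos: [0.6424, 0.0659, 0.1071]
tool_rot: [-179.9, -0.0, 92.4]
force: [0.6, -0.4, 0.2]
grip_width: 0.0834
grasp_force: 0.0
```

>>> arm_command(
  series="0 0 -10 0 0;0 0 -20 0 0;0 0 -30 0 0;0 0 -35 0 0;0 0 -35 0 0;0 0 -30 0 0;-35 0 0 0 0;-35 0 0 0 0;-35 0 0 0 0;-35 0 0 0 0;-35 0 0 0 0;-35 0 0 0 0;0 0 0 0 0;0 0 0 0 0",
)

```text
time_s: 24.58
tool_pos: [0.651, -0.1479, 0.2676]
tool_rot: [-180.0, 0.0, 92.0]
force: [-0.4, 0.9, -0.3]
grip_width: 0.0871
grasp_force: 0.0
```

```bash
python3 - <<'E'
from h import *
C=cam("wrist");t=cams.read_camera("wrist");cv2.imwrite("pics/w6.png",t);Ct=cam("top");im=cams.read_camera("top");cv2.imwrite("pics/t6.png",im)
Cs=cam("scene");s=cams.read_camera("scene")
d=np.array([-.643,.766]);n=np.array([.766,.643])
def W(x,z,yy): x/=1000;return (.564+yy*.999-.04*x,.134+yy*.04+.999*x,z/1000)
for tip,o,r,yy in(((-104.8,190),16,30,-.0745),((-73.9,153),13,27,.0748)):
    q=np.array(tip)+4*d-o*n
    for a in np.linspace(0,2*np.pi,40):
        w=W(*(q+r*np.sin(a)*n),yy+r/1000*np.cos(a))
        for I,CC in((t,C),(s,Cs)):
            p=proj(CC,w);cv2.circle(I,tuple(int(v) for v in p),0,(0,0,255),-1)
a=cv2.resize(s[150:290,230:370],(396,396),interpolation=cv2.INTER_CUBIC);b=t[0:396,120:520]
cv2.imwrite("pics/s6.png",np.hstack([a,b]));print(telemetry.get_obs()["tool_pos"])
E
```

```text
[ 0.65151443 -0.1420959   0.26814967]
```

View pics/s6.png

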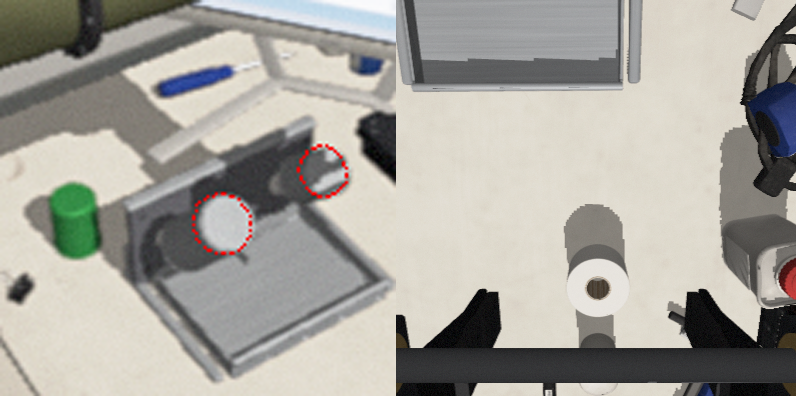

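Both closed ends lie on the predicted seated circles, at (222,222) and (323,172) in the left panel. The last thing to check is the tray's front rim (row 88 in the right panel) before handing in.

```bash
python3 - <<'E'
from h import *
im=cv2.imread("pics/w6.png");C=cam("wrist");g=cv2.cvtColor(im,cv2.COLOR_BGR2GRAY).astype(float)
for c in(560,600,640-30):
    col=g[70:110,c];r=70+.5+np.diff(col).argmax();P=ray(C,(c,r),.028);d=P-[.564,.134,0];print(c,r,P.round(4),"rackx",(-.04*d[0]+.999*d[1]).round(4))
t=cv2.imread("pics/t6.png");C=cam("top");g=cv2.cvtColor(t,cv2.COLOR_BGR2GRAY).astype(float)
for r in(190,205,220,235):
    q=g[r,325:350];c=325.5+np.diff(q).argmax();P=ray(C,(c,r),.028);d=P-[.564,.134,0];print(r,c,"rackx",(-.04*d[0]+.999*d[1]).round(4))
E
```

```text
560 101.5 [ 0.8856 -0.0286  0.028 ] rackx -0.1753
600 72.5 [ 0.9179 -0.001   0.028 ] rackx -0.1491
610 101.5 [ 0.9347 -0.0265  0.028 ] rackx -0.1752
190 334.5 rackx -0.1689
205 334.5 rackx -0.1683
220 334.5 rackx -0.1677
235 334.5 rackx -0.167
```

The top view puts the tray front 168 mm from the board, so it is home (the wrist columns I sampled missed the tray).

```bash
python3 -c "
from cell import env
print(env.sign_off())"
```

```text
the job is handed in; nothing more can be done
None
```

The tray is fully home and both beakers are seated and released, the tall one on the long peg and the short one on the short peg; I handed the job in at about 25 s.

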